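# Find the empty shaker by weight and swap in the full one

### The job

One of the four shakers in the wooden caddy is nearly empty and only its weight tells which: find it, stand it on the chopping board for refilling, and put the full spare shaker into the pocket it came from, so that the caddy ends up with four full shakers. Keep all shakers upright so that nothing spills from their pierced tops, set them down rather than dropping them, and do not disturb the jar and the spoon on the board.

Things in the scene. Friction and masses are not known exactly. Their poses are not given: they have to be found in the camera images.
- shaker_a: one of four identical round steel shakers in the caddy, 50 mm in diameter, 95 mm tall; the top 24 mm is a pierced cap, 52 mm across; bottom edge bevelled. Origin: centre of its underside; z up its axis. A full one weighs 270 to 360 g in all, the nearly empty one 100 to 135 g; which one that is differs each time and cannot be seen.
- shaker_b: one of four identical round steel shakers in the caddy, 50 mm in diameter, 95 mm tall; the top 24 mm is a pierced cap, 52 mm across; bottom edge bevelled. Origin: centre of its underside; z up its axis. A full one weighs 270 to 360 g in all, the nearly empty one 100 to 135 g; which one that is differs each time and cannot be seen.
- shaker_c: one of four identical round steel shakers in the caddy, 50 mm in diameter, 95 mm tall; the top 24 mm is a pierced cap, 52 mm across; bottom edge bevelled. Origin: centre of its underside; z up its axis. A full one weighs 270 to 360 g in all, the nearly empty one 100 to 135 g; which one that is differs each time and cannot be seen.
- shaker_d: one of four identical round steel shakers in the caddy, 50 mm in diameter, 95 mm tall; the top 24 mm is a pierced cap, 52 mm across; bottom edge bevelled. Origin: centre of its underside; z up its axis. A full one weighs 270 to 360 g in all, the nearly empty one 100 to 135 g; which one that is differs each time and cannot be seen.
- spare: the freshly filled spare shaker, same shape and size as the other four (50 mm in diameter, 95 mm tall, 270 to 370 g), standing alone on the worktop nearer the robot than the caddy. Origin: centre of its underside; z up its axis.
- caddy: fixed wooden caddy, 66 mm (its x) by 249 mm (its y), 34 mm high, four square pockets in a row centred at x = 0, y = -91.5, -30.5, 30.5, 91.5 mm; each 56 by 56 mm inside, floor 5 mm above the origin, walls 5 mm thick: a shaker has 3 mm of play on each side and its top stands 66 mm above the walls. Wire loops at both ends reach to y = +-140 mm. Origin: centre of its underside; z up.
- chopping_board: fixed wooden chopping board to the right of the caddy, 220 mm (its x, to the right) by 380 mm (its y, away from the robot), 16 mm thick. Jar and garlic stand on its far third (y > 80 mm), the spoon lies along its right edge (x > 50 mm); x -80 to 30, y -160 to 50 mm is free. Origin: centre of its underside; z up, top face at z = 16 mm.
- salt_jar: loose glass jar with a grey lid, 62 mm in diameter, 90 mm tall, on the far part of the board; a bystander. Origin: centre of its underside.
- soup_spoon: loose white spoon, 191 mm long, 40 mm wide, 16 mm high, lying along the right edge of the board; a bystander. Origin: under the middle of its length.

How it is judged:
By the outcome, as a careful person would: the job done as asked, in the order asked, and still so for the second after the job is handed in, with the robot touching nothing.
It also fails if it takes over 72 s, if anything falls off the work surface, if the arm or the gripper's body presses on something with over 40 N, if the wrist force passes 120 N, or if a joint passes its speed limit or range.

### The arm

A 6-joint arm with a two-finger parallel gripper is mounted at the origin on a cart in front of the work surface, level with it; the furniture and walls round the work are solid. World frame = base frame: x ahead of the robot, y to its left, z up, the work surface at z = 0. Lengths are in mm, angles in rad, forces in N, time in s.
With the tool pointing down it reaches from about 350 to 875 mm from the base axis. Payload 4.2 kg.
Tool frame: the origin (TCP) lies midway between the tips of the shut fingers; the grasp point (between the pads) lies 19 mm behind it (arm.grasp_offset is the distance from the TCP to the grasp point, in mm); z points along the fingers, y is the line along which they close (so a half turn about z gives the same grasp; the last joint's range is limited). The gripper opens to 85 mm and grips with 20 to 120 N. Pads are 22 mm wide; open, the fingers measure 114 mm over their backs; the gripper's body (76 mm by 85 mm) begins 54 mm behind the grasp point. The pads swing forward as they close: fully open they stand 13 mm farther back than shut.
Start: joints at [-0.872, 0.385, 0.008, 0, -1.194, -0.259], TCP at [266.111, -565.495, 210.012] pointing down, gripper open.
Joint ranges: [-3.14, 3.14], [-1.21, 2.06], [-1.07, 1.41], [-3.16, 2.05], [-2.99, -0.16], [-3.1, 3.1]. Speed limits (rad/s): [2.79, 2.79, 3.14, 3.14, 3.14, 3.14].

### API

Orientations are given as a unit quaternion [x, y, z, w].
In Python, from bench import arm gives the robot as it stands. The module is installed in compiled form; this text tells all that it offers.
- The arm moves only by the tool servo_tool, never from a script. Its argument "increments" is a list of rows, each a list of 7 numbers: the opening, from 0 (shut) to 1 (fully open), then the shift along the tool's x, y, z in m, then the turn, a rotation vector about the tool's x, y, z in degrees. In form: [[grip, x, y, z, ax, ay, az], ...]. A call has 1 to 12 rows; each row is the pose to reach, as a shift and turn from the pose commanded when the call began, along the tool's axes at that moment; what a row does not reach only later rows make up. A row lasts 1/8 s, in which the tool goes at most 62.5 mm and 10.7 degrees, less where a joint would pass 70% of its speed; a pose out of reach is approached as far as the arm can. A call with a gripper value outside its range is refused whole. The fingers move at their own pace and stop on an object; the grip force is fixed at half the most. Time passes only in rows, so rows that repeat a pose let the fingers close. It gives the time, the measured TCP pose, the force, the opening and the grip force at its end, in the units of the state.
- arm.read_state(): the state, without advancing time (a new reading comes with each control period).
- arm.get_image(name): name is "side" or "top" or "wrist"; returns a dict with "color" (420x560x3 uint8, red, green, blue), "fx", "fy", "cx", "cy" (pixels), "k1" (the pictures are not rectified: a ray, as slopes to the right and down, at radius r is drawn at 1 + k1 r^2 times it, then the intrinsics apply), "rvec" (rotation vector, rad) and "tvec" (3), from world to camera coordinates, as OpenCV has them; the wrist camera has in their place "hand_eye" (4x4, takes a point from camera to tool coordinates, whose origin is the TCP and whose axes are the flange's). Camera axes: x right, y down, z forward; pixel columns grow to the right and rows downward; lengths in mm; the calibration is good to about 2 mm. A picture is of the moment at which its call begins: read the wrist's pose just before it. There is no depth.
- arm.job_done(): hands the job in; it is judged then, once.
Trained networks look in the newest picture that a camera, given by its name, has taken for a name from the list of things; names that differ only in an ending like _2 or _b are one class to them, and where a whole thing is asked for, a point or a joint stands for the part that bears it (a point fixed in the world has none). Each returns a list of dicts, best first, with "p" (0 to 1); they miss things now and then, are a little off and sometimes report something else, mostly with a low value. They report only what shows in the picture. A call takes as long as a camera call.
- arm.look_for(camera, thing): "box" ([centre column, centre row, width, height] in pixels, round what is visible of it).
- arm.spot_point(camera, thing): "centre" ([column, row] in pixels: a listed point, or the origin of a listed thing).
The state is a dict: "clock": time; "joints": joint angles; "joint_vel": joint speeds; "joint_efforts": joint torques, N m; "position": TCP position; "ee_rot": TCP orientation; "contact_force": force on the tool from outside, world axes, zero at the start; "wrist_torque": the same for the moment, N m; "gripper_width": finger opening in mm; "grasp_force": force on a finger pad.
Only numpy, scipy, OpenCV 4.12 (cv2) and the standard library are available. Lean on these libraries where they do the work, as an engineer would, in place of code of your own. Each camera call takes 0.05 s, during which the arm holds its last target. There are 200 camera calls.

## Working session

There is one attempt and no reset: what is moved stays moved. The work goes in short steps, Python scripts to look and compute and a tool call to move; the robot and the scene stay as the last step left them, time stands still between calls to the robot, and variables do not carry over. Pictures are saved under pics/ and viewed, at most 10 in all, crops included, and the job is handed in when it is done.

Besides the shell and the picture viewer there is one more tool, called by a JSON object that holds its "method" and its "body". servo_tool: Moves the arm, as the interface text tells. Its arguments: {"type":"object","properties":{"increments":{"type":"array","items":{"type":"array","items":{"type":"number"}}}},"required":["increments"]}

```bash
mkdir -p pics; cat > h.py <<'E'
import numpy as np, cv2
from bench import arm
from scipy.spatial.transform import Rotation as R
def cam(n):
    im=arm.get_image(n); return im
def ray(im,uv,T=None):
    x=(uv[0]-im['cx'])/im['fx']; y=(uv[1]-im['cy'])/im['fy']
    a=np.array([x,y]); b=a.copy()
    for _ in range(20): b=a/(1+im['k1']*(b@b))
    d=np.array([b[0],b[1],1.])
    if 'rvec' in im:
        Rm=cv2.Rodrigues(np.array(im['rvec'],float))[0]; t=np.array(im['tvec'],float).ravel()
        return -Rm.T@t, Rm.T@d
    s=T; H=np.array(im['hand_eye']); Rt=R.from_quat(s['ee_rot']).as_matrix()
    return Rt@H[:3,3]+np.array(s['position']), Rt@H[:3,:3]@d
def atz(im,uv,z,T=None):
    o,d=ray(im,uv,T); return o+d*(z-o[2])/d[2]
def save(im,f): cv2.imwrite('pics/'+f,im['color'][:,:,::-1])
E
python3 - <<'E'
from h import *
s=arm.read_state(); print(s)
for n in ['top','side']:
    im=cam(n); save(im,n+'0.png')
    print(n,-cv2.Rodrigues(np.array(im['rvec'],float))[0].T@np.array(im['tvec']).ravel())
    for t in ['shaker_a','spare','caddy','chopping_board','salt_jar','soup_spoon']:
        print(t)
        for r in arm.spot_point(n,t)[:6]: 
            if r['p']>.1: print('  pt',np.round(r['centre']),round(r['p'],2),np.round(atz(im,r['centre'],5 if t=='shaker_a' else 0)))
        for r in arm.look_for(n,t)[:6]: 
            if r['p']>.1: print('  box',np.round(r['box']),round(r['p'],2))
E
```

```text
{'clock': 0.0, 'joints': array([-8.72393808e-01,  3.85577918e-01,  6.61657829e-03, -5.40653728e-04,
       -1.19397389e+00, -2.58552178e-01]), 'joint_vel': array([ 0.00087791, -0.00193092, -0.00086071, -0.00022126,  0.00217337,
        0.00065079]), 'joint_efforts': array([ 2.12566224e-04, -3.92293167e+01,  1.88403136e+01,  4.18613970e+00,
       -4.57830029e-03, -1.48335198e-05]), 'position': array([ 265.85799857, -564.93804545,  208.89892833]), 'ee_rot': array([-2.18059126e-01,  9.75934942e-01,  1.06503366e-03, -2.69368440e-04]), 'contact_force': array([-0.47946264,  0.14231039,  0.39458706]), 'wrist_torque': array([-0.05682175, -0.02771445,  0.00262976]), 'grasp_force': 0.0, 'gripper_width': 85.42369999887568}
top [ 414.8837823    18.28568421 1151.09158226]
shaker_a
  pt [208. 201.] 0.94 [584. 144.   5.]
  pt [160. 200.] 0.88 [586. 263.   5.]
  pt [229. 197.] 0.7 [596.  93.   5.]
  box [155. 201.  28.  24.] 0.86
  box [179. 198.  25.  28.] 0.85
  box [206. 200.  26.  31.] 0.82
  box [231. 197.  25.  30.] 0.78
spare
  pt [130. 259.] 0.8 [440. 332.   0.]
  box [123. 260.  28.  22.] 
[... 512 characters left out ...]
.]
  pt [334. 353.] 0.64 [432. 343.   5.]
  pt [273. 266.] 0.59 [579. 144.   5.]
  box [272. 245.  28.  39.] 0.97
  box [260. 284.  32.  46.] 0.85
  box [263. 262.  30.  43.] 0.74
  box [275. 227.  24.  42.] 0.68
spare
  pt [332. 354.] 0.69 [436. 342.   0.]
  box [334. 331.  36.  57.] 0.87
caddy
  pt [270. 273.] 0.85 [581. 162.   0.]
  pt [264. 287.] 0.19 [582. 208.  -0.]
  box [263. 277.  51.  93.] 0.92
chopping_board
  pt [300. 192.] 0.91 [ 581. -224.    0.]
  box [260. 283.  32.  46.] 0.62
  box [304. 193. 142.  45.] 0.56
salt_jar
  pt [258. 194.] 0.66 [ 696. -182.    0.]
  box [257. 180.  25.  37.] 0.57
soup_spoon
  pt [314. 177.] 0.55 [ 553. -335.    0.]
  box [299. 172.  31.   9.] 0.58
```

View pics/top0.png

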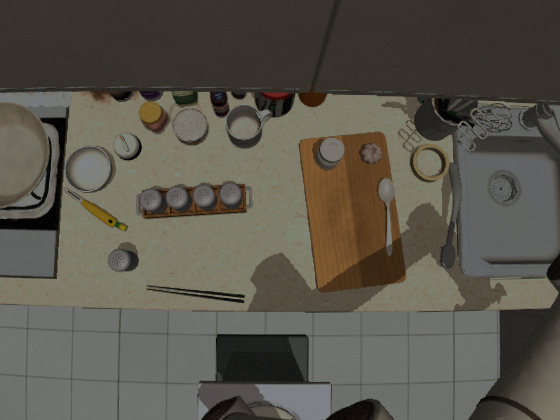

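View pics/side0.png

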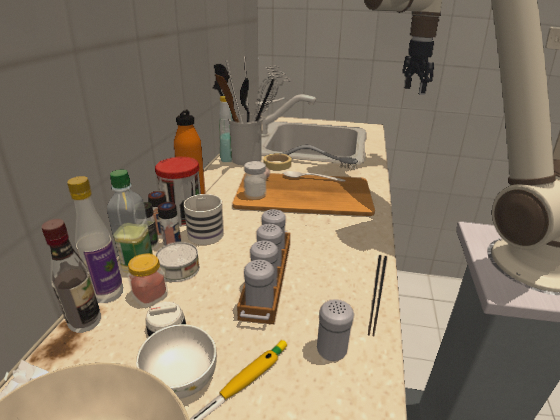

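The top view shows the four caddy caps at (151,200), (177,197), (204,195) and (231,194). The spare is at (120,259), and the board is on the right with the jar at (330,150) and the spoon at (388,215). The side view agrees: the caddy row is at about (265,270) and the spare at (334,330). Next I'll plan a wrist look over the caddy.

```bash
cat >> h.py <<'E'
def plan(p,yaw,cmd=None):
    """yaw (deg) = world direction of tool y, tool down; printed shift mm & rotvec deg in tool axes"""
    s=arm.read_state(); a=np.radians(yaw)
    y=np.array([np.cos(a),np.sin(a),0]); z=np.array([0,0,-1.]); x=np.cross(y,z)
    Rt=R.from_matrix(np.c_[x,y,z]); Rc=R.from_quat(s['ee_rot'])
    print('shift',np.round(Rc.inv().apply(np.array(p)-s['position']),1),'turn',np.round(np.degrees((Rc.inv()*Rt).as_rotvec()),1))
E
python3 - <<'E'
from h import *
im=cam('wrist'); print(np.round(im['hand_eye'],3),im['fx'],im['k1'])
plan([560,170,230],176)
im=cam('top')
for r in arm.look_for('top','shaker_a'): print(np.round(atz(im,r['box'][:2],70)),r['p'])
E
```

```text
[[ 0.00000e+00 -9.60000e-01 -2.79000e-01  6.98540e+01]
 [ 1.00000e+00  0.00000e+00 -1.00000e-03  5.00000e-03]
 [ 1.00000e-03 -2.79000e-01  9.60000e-01 -1.63984e+02]
 [ 0.00000e+00  0.00000e+00  0.00000e+00  1.00000e+00]] 352.40304400018994 -0.05129630403277719
shift [-579.1  540.4  -20. ] turn [  0.    0.  -60.8]
[585.  84.  70.] 0.92
[580. 142.  70.] 0.75
[580. 208.  70.] 0.68
[574. 262.  70.] 0.59
```

{"method": "servo_tool", "body": {"increments": [[1,-0.579,0.54,-0.02,0,0,-61],[1,-0.579,0.54,-0.02,0,0,-61],[1,-0.579,0.54,-0.02,0,0,-61],[1,-0.579,0.54,-0.02,0,0,-61],[1,-0.579,0.54,-0.02,0,0,-61],[1,-0.579,0.54,-0.02,0,0,-61],[1,-0.579,0.54,-0.02,0,0,-61],[1,-0.579,0.54,-0.02,0,0,-61],[1,-0.579,0.54,-0.02,0,0,-61],[1,-0.579,0.54,-0.02,0,0,-61],[1,-0.579,0.54,-0.02,0,0,-61],[1,-0.579,0.54,-0.02,0,0,-61]]}}

```text
clock: 2.95
position: [545.0, 132.8, 229.4]
ee_rot: [-0.683, 0.73, -0.0, 0.0]
contact_force: [0.7, 0.4, -0.5]
gripper_width: 85.4
grasp_force: 0.0
```

{"method": "servo_tool", "body": {"increments": [[1,0,0,0,0,0,0]]}}

```text
clock: 3.08
position: [545.7, 134.3, 228.2]
ee_rot: [-0.685, 0.729, 0.0, 0.0]
contact_force: [0.4, -0.4, -0.1]
gripper_width: 85.6
grasp_force: 0.0
```

```bash
python3 - <<'E'
from h import *
s=arm.read_state(); im=cam('wrist'); save(im,'w1.png')
for r in arm.look_for('wrist','shaker_a'): print('box',np.round(r['box']),round(r['p'],2),np.round(atz(im,r['box'][:2],95,s)))
for t in ['shaker_a','caddy']:
  for r in arm.spot_point('wrist',t): print(t,np.round(r['centre']),round(r['p'],2),np.round(atz(im,r['centre'],5,s),1))
E
```

```text
box [256. 314.  51.  75.] 0.88 [572. 246.  95.]
box [230. 206.  64.  67.] 0.65 [587. 139.  95.]
box [242. 263.  56.  74.] 0.63 [581. 193.  95.]
box [221. 144.  64.  61.] 0.61 [589.  85.  95.]
shaker_a [231. 138.] 0.85 [592.   85.9   5. ]
shaker_a [263. 288.] 0.69 [569.9 266.5   5. ]
shaker_a [252. 244.] 0.6 [579.6 208.1   5. ]
shaker_a [241. 193.] 0.59 [587.1 147.3   5. ]
```

View pics/w1.png

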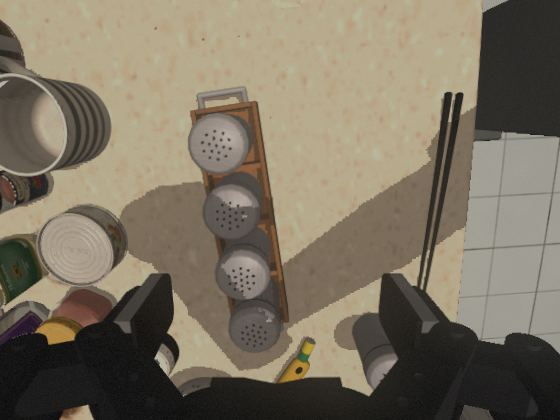

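The wrist view shows cap tops at about (217,142), (230,212), (243,272) and (255,328). The caddy's near rim corners are at (192,110) and (256,102), and its right edge runs to (288,320).

```bash
python3 - <<'E'
from h import *
s=arm.read_state(); im=cam('wrist'); 
c=np.array([atz(im,u,99,s)[:2] for u in [(217,142),(230,212),(243,272),(255,328)]]); print(c.round(1),np.diff(c,axis=0).round(1))
k=np.array([atz(im,u,34,s)[:2] for u in [(192,110),(256,102),(288,320)]]);print(k.round(1),np.linalg.norm(k[1]-k[0]),np.linalg.norm(k[2]-k[1]))
d=np.diff(k,axis=0);print(np.degrees(np.arctan2(d[:,1],d[:,0])))
a=im['color'];g=cv2.cvtColor(a,cv2.COLOR_RGB2GRAY)[90:360,170:300]
cv2.imwrite('pics/w1c.png',cv2.resize(a[90:360,170:300,::-1],None,fx=2.2,fy=2.2,interpolation=cv2.INTER_CUBIC))
E
```

```text
[[589.9  78.2]
 [585.3 138.4]
 [579.4 195.7]
 [573.4 255.2]] [[-4.6 60.1]
 [-6.  57.3]
 [-5.9 59.6]]
[[622.1  49.7]
 [558.8  46.7]
 [541.5 290.2]] 63.45746134421825 244.1855309234821
[-177.26617179   94.05691335]
```

View pics/w1c.png

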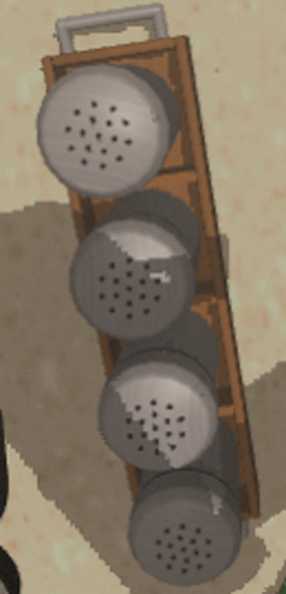

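The sharper crop puts the hole-pattern centres at (215,151), (228.6,221), (241.8,282.7) and (253.6,338.6) in the full picture. The rim corners are at (190.5,117), (255.5,107) and (287,323). The arm was still settling in the earlier picture, so I'm recomputing from this one.

```bash
python3 - <<'E'
from h import *
s=arm.read_state(); print(s['position'],s['clock'],s['contact_force']); im=cam('wrist'); 
c=np.array([atz(im,u,99,s)[:2] for u in [(215,151),(228.6,221),(241.8,282.7),(253.6,338.6)]]); print(c.round(1),np.diff(c,axis=0).round(1))
k=np.array([atz(im,u,34,s)[:2] for u in [(190.5,117),(255.5,107),(287.3,322.7)]]);print(k.round(1),np.linalg.norm(k[1]-k[0]),np.linalg.norm(k[2]-k[1]))
E
```

```text
[544.13085361 129.58477988 229.16490448] 3.325 [-1.08887123  0.06251147  0.5404398 ]
[[592.5  85.2]
 [587.5 146.2]
 [581.6 206.2]
 [576.  266.9]] [[-5.  61. ]
 [-5.9 60. ]
 [-5.7 60.8]]
[[624.6  56. ]
 [559.7  51.1]
 [542.7 293.7]] 65.06421011832126 243.22712706011367
```

```bash
python3 - <<'E'
from h import *
plan([592,85.5,130],185)
E
```

```text
shift [ 40.7 -50.7  99.3] turn [-0.   0.  -8.9]
```

{"method": "servo_tool", "body": {"increments": [[1,0.0407,-0.0507,0.05,0,0,-8.9],[1,0.0407,-0.0507,0.099,0,0,-8.9],[1,0.0407,-0.0507,0.099,0,0,-8.9],[1,0.0407,-0.0507,0.099,0,0,-8.9],[1,0.0407,-0.0507,0.099,0,0,-8.9]]}}

```text
clock: 4.0
position: [593.7, 87.5, 133.1]
ee_rot: [0.738, -0.675, 0.001, -0.002]
contact_force: [-1.1, -0.5, 0.5]
gripper_width: 85.3
grasp_force: 0.0
```

```bash
python3 - <<'E'
from h import *
s=arm.read_state(); im=cam('wrist'); save(im,'w2.png')
plan([592,85.5,42],185); print(s['position'])
E
```

```text
shift [ 2.   2.1 90.8] turn [-0.3  0.1  0.2]
[593.74189068  87.46624803 133.09630269]
```

View pics/w2.png

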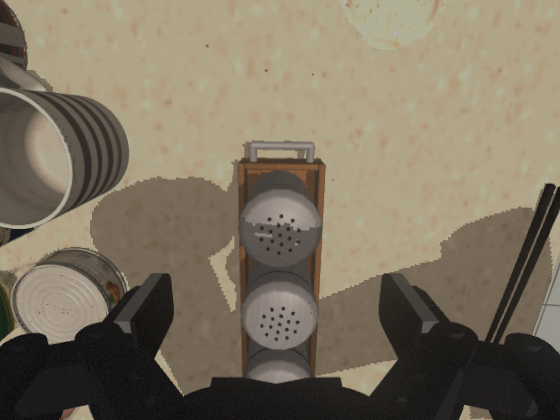

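The wrist view shows the caddy square to the gripper, with the first cap at (280,232) centred between the fingers. Next I descend, grip and lift 12 mm to weigh.

{"method": "servo_tool", "body": {"increments": [[1,0.001,0.001,0.045,0,0,0],[1,0.001,0.001,0.085,0,0,0],[1,0.001,0.001,0.09,0,0,0],[1,0.001,0.001,0.09,0,0,0],[0.4,0.001,0.001,0.09,0,0,0],[0.4,0.001,0.001,0.09,0,0,0],[0.4,0.001,0.001,0.09,0,0,0],[0.4,0.001,0.001,0.09,0,0,0]]}}

```text
clock: 5.05
position: [592.4, 85.9, 42.1]
ee_rot: [0.738, -0.675, 0.001, -0.001]
contact_force: [-2.1, -0.3, 4.8]
gripper_width: 50.6
grasp_force: 61.5
```

{"method": "servo_tool", "body": {"increments": [[0.4,0,0,-0.006,0,0,0],[0.4,0,0,-0.012,0,0,0],[0.4,0,0,-0.012,0,0,0],[0.4,0,0,-0.012,0,0,0],[0.4,0,0,-0.012,0,0,0],[0.4,0,0,-0.012,0,0,0]]}}

```text
clock: 5.8
position: [591.4, 85.5, 51.7]
ee_rot: [0.738, -0.675, -0.0, 0.0]
contact_force: [-0.6, 0.3, -2.4]
gripper_width: 50.6
grasp_force: 62.7
```

{"method": "servo_tool", "body": {"increments": [[0.4,0,0,0,0,0,0],[0.4,0,0,0,0,0,0]]}}

```text
clock: 6.05
position: [591.5, 85.6, 51.9]
ee_rot: [0.738, -0.675, -0.0, 0.0]
contact_force: [-0.3, -0.2, -3.0]
gripper_width: 50.4
grasp_force: 62.7
```

```bash
python3 - <<'E'
from h import *
for i in range(3):
    s=arm.read_state(); print(s['position'],s['contact_force'],s['wrist_torque'],s['joint_efforts'].round(3)); cam('wrist')
E
```

```text
[591.49223281  85.57448466  51.89107312] [-0.29207631 -0.20712385 -2.9872703 ] [-0.05081576 -0.01310685  0.01620313] [-1.0000e-03 -4.2177e+01  1.5754e+01  3.6460e+00 -3.0000e-03 -0.0000e+00]
[591.51449811  85.5937942   51.97069369] [ 0.04476402  0.15141365 -3.21878375] [ 0.02909206  0.01434569 -0.01506382] [-1.0000e-03 -4.2179e+01  1.5756e+01  3.6460e+00 -3.0000e-03  0.0000e+00]
[591.50598451  85.61837106  51.9461086 ] [-0.21064314 -0.191732   -2.36001252] [-0.01133821 -0.00850146  0.0656132 ] [ 0.0000e+00 -4.2181e+01  1.5758e+01  3.6470e+00 -2.0000e-03 -0.0000e+00]
```

{"method": "servo_tool", "body": {"increments": [[0.4,0,0,0.006,0,0,0],[0.4,0,0,0.01,0,0,0],[0.4,0,0,0.012,0,0,0],[0.4,0,0,0.012,0,0,0],[1,0,0,0.012,0,0,0],[1,0,0,0.012,0,0,0],[1,0,0,0.012,0,0,0],[1,0,0,0.012,0,0,0],[1,-0.03,0,0.012,0,0,0],[1,-0.061,0,0.012,0,0,0],[1,-0.061,0,0.012,0,0,0],[1,-0.061,0,0.012,0,0,0]]}}

```text
clock: 7.7
position: [585.9, 146.1, 39.7]
ee_rot: [0.738, -0.675, -0.0, 0.0]
contact_force: [1.0, -0.3, 0.3]
gripper_width: 85.2
grasp_force: 0.0
```

{"method": "servo_tool", "body": {"increments": [[0.4,0,0,0,0,0,0],[0.4,0,0,0,0,0,0],[0.4,0,0,0,0,0,0],[0.4,0,0,0,0,0,0],[0.4,0,0,-0.006,0,0,0],[0.4,0,0,-0.012,0,0,0],[0.4,0,0,-0.012,0,0,0],[0.4,0,0,-0.012,0,0,0],[0.4,0,0,-0.012,0,0,0],[0.4,0,0,-0.012,0,0,0],[0.4,0,0,-0.012,0,0,0]]}}

```text
clock: 9.07
position: [586.0, 146.3, 51.8]
ee_rot: [0.738, -0.675, -0.0, 0.0]
contact_force: [-0.3, -0.9, -3.2]
gripper_width: 50.9
grasp_force: 62.8
```

```bash
cat > wgh.py <<'E'
from h import *
f=[]
for i in range(4):
    s=arm.read_state(); f.append(s['contact_force'][2]); cam('wrist')
print(s['position'],np.round(f,2),np.mean(f),s['clock'],s['joint_efforts'].round(3),s['gripper_width'])
E
python3 wgh.py
```

```text
[586.06802232 146.356547    51.90668159] [-3.16 -3.12 -3.94 -2.82] -3.259452674654574 9.225 [ 2.0000e-03 -4.2789e+01  1.5899e+01  3.6820e+00 -1.0000e-03  0.0000e+00] 50.449985581301206
```

Full. On to the third.

{"method": "servo_tool", "body": {"increments": [[0.4,0,0,0.006,0,0,0],[0.4,0,0,0.01,0,0,0],[0.4,0,0,0.012,0,0,0],[0.4,0,0,0.012,0,0,0],[1,0,0,0.012,0,0,0],[1,0,0,0.012,0,0,0],[1,0,0,0.012,0,0,0],[1,0,0,0.012,0,0,0],[1,-0.03,0,0.012,0,0,0],[1,-0.061,0,0.012,0,0,0],[1,-0.061,0,0.012,0,0,0],[1,-0.061,0,0.012,0,0,0]]}}

```text
clock: 10.78
position: [580.5, 206.9, 39.8]
ee_rot: [0.738, -0.675, -0.0, 0.0]
contact_force: [-0.8, -1.2, 0.4]
gripper_width: 85.1
grasp_force: 0.0
```

{"method": "servo_tool", "body": {"increments": [[0.4,0,0,0,0,0,0],[0.4,0,0,0,0,0,0],[0.4,0,0,0,0,0,0],[0.4,0,0,0,0,0,0],[0.4,0,0,-0.006,0,0,0],[0.4,0,0,-0.012,0,0,0],[0.4,0,0,-0.012,0,0,0],[0.4,0,0,-0.012,0,0,0],[0.4,0,0,-0.012,0,0,0],[0.4,0,0,-0.012,0,0,0],[0.4,0,0,-0.012,0,0,0]]}}

```text
clock: 12.15
position: [580.6, 207.1, 51.8]
ee_rot: [0.738, -0.675, -0.0, 0.0]
contact_force: [-0.2, 0.7, -1.5]
gripper_width: 50.2
grasp_force: 62.3
```

```bash
python3 wgh.py
```

```text
[580.65871101 207.08314015  51.91259934] [-1.53 -1.51 -1.36 -1.54] -1.484465666179798 12.3 [ 1.0000e-03 -4.2638e+01  1.5476e+01  3.4890e+00 -0.0000e+00  0.0000e+00] 50.60070844019181
```

```bash
python3 - <<'E'
from h import *
im=cam('top')
c=np.array([atz(im,u,16)[:2] for u in [(300,140),(385,133),(404,280),(317,291)]]); print(c.round(1),[np.linalg.norm(c[i]-c[i-1]).round(1) for i in range(4)],c.mean(0))
m=c.mean(0); ux=(c[1]+c[2]-c[0]-c[3]);ux/=np.linalg.norm(ux); uy=(c[0]+c[1]-c[2]-c[3]);uy/=np.linalg.norm(uy); print(ux,uy)
p=m-25*ux-50*uy; print(p)
for t,z in [('salt_jar',16),('soup_spoon',16)]:
    for r in arm.spot_point('top',t)[:1]:
        q=atz(im,r['centre'],z)[:2]-m; print(t,q@ux,q@uy)
plan([p[0],p[1],160],185-35); plan([580.6,207,160],185)
E
```

```text
[[ 739.6  -79.3]
 [ 763.5 -294.6]
 [ 397.  -334. ]
 [ 370.3 -121.4]] [np.float64(371.7), np.float64(216.6), np.float64(368.6), np.float64(214.3)] [ 567.59668967 -207.36153141]
[ 0.11743269 -0.99308084] [0.99391668 0.11013458]
[ 514.96503829 -188.04123953]
salt_jar -50.40001395272695 128.777565165497
soup_spoon 85.40062492075162 -26.83218898248005
shift [ 387.8  100.6 -108. ] turn [-0.   0.  35.1]
shift [ 1.00e-01  1.00e-01 -1.08e+02] turn [-0.   0.   0.1]
```

The third shaker pulls about 1.5 N against about 3 N for the other two, so it is the nearly empty one. I'll carry it to the board.

{"method": "servo_tool", "body": {"increments": [[0.4,0,0,-0.03,0,0,0],[0.4,0,0,-0.07,0,0,0],[0.4,0,0,-0.1,0,0,0],[0.4,0.01,0.003,-0.108,0,0,0],[0.4,0.04,0.01,-0.108,0,0,4],[0.4,0.09,0.023,-0.108,0,0,9],[0.4,0.14,0.036,-0.108,0,0,14],[0.4,0.19,0.05,-0.108,0,0,19],[0.4,0.24,0.063,-0.108,0,0,24],[0.4,0.29,0.076,-0.108,0,0,28],[0.4,0.34,0.089,-0.108,0,0,32],[0.4,0.375,0.098,-0.108,0,0,35]]}}

```text
clock: 14.0
position: [514.2, -177.3, 158.5]
ee_rot: [-0.499, 0.867, 0.001, -0.001]
contact_force: [0.3, 0.9, -0.4]
gripper_width: 50.6
grasp_force: 62.6
```

```bash
python3 - <<'E'
from h import *
s=arm.read_state();print(s['position'],s['contact_force'],s['gripper_width'])
plan([515,-188,52],150)
E
```

```text
[ 514.2167078  -177.25593834  158.50157569] [ 0.29176318  0.93974362 -0.36250304] 50.59843834078504
shift [  8.8  -6.4 106.5] turn [ 0.2 -0.1 -0.1]
```

{"method": "servo_tool", "body": {"increments": [[0.4,0.004,-0.003,0.04,0,0,0],[0.4,0.006,-0.004,0.08,0,0,0],[0.4,0.006,-0.004,0.098,0,0,0],[0.4,0.006,-0.004,0.1,0,0,0],[0.4,0.006,-0.004,0.1,0,0,0],[0.4,0.006,-0.004,0.1,0,0,0]]}}

```text
clock: 14.75
position: [517.5, -182.4, 61.0]
ee_rot: [-0.501, 0.866, -0.001, 0.001]
contact_force: [0.5, 0.2, 0.1]
gripper_width: 50.5
grasp_force: 62.6
```

{"method": "servo_tool", "body": {"increments": [[0.4,0,0,0.002,0,0,0],[0.4,0,0,0.004,0,0,0],[0.4,0,0,0.004,0,0,0],[0.4,0,0,0.004,0,0,0]]}}

```text
clock: 15.25
position: [516.9, -182.3, 56.0]
ee_rot: [-0.501, 0.866, -0.0, 0.0]
contact_force: [0.6, -0.0, -0.3]
gripper_width: 50.2
grasp_force: 62.6
```

{"method": "servo_tool", "body": {"increments": [[0.4,0,0,0.002,0,0,0],[0.4,0,0,0.003,0,0,0],[0.4,0,0,0.003,0,0,0]]}}

```text
clock: 15.62
position: [516.8, -182.3, 52.8]
ee_rot: [-0.501, 0.866, 0.0, -0.0]
contact_force: [-0.4, -0.2, -0.9]
gripper_width: 50.4
grasp_force: 62.6
```

{"method": "servo_tool", "body": {"increments": [[0.4,0,0,0.002,0,0,0],[0.4,0,0,0.002,0,0,0],[0.4,0,0,0.002,0,0,0]]}}

```text
clock: 16.0
position: [517.2, -182.4, 51.6]
ee_rot: [-0.501, 0.866, -0.0, 0.0]
contact_force: [-0.1, 0.4, 4.3]
gripper_width: 50.3
grasp_force: 63.1
```

{"method": "servo_tool", "body": {"increments": [[1,0,0,0,0,0,0],[1,0,0,0,0,0,0],[1,0,0,0,0,0,0],[1,0,0,0,0,0,0],[1,0,0,-0.05,0,0,0],[1,0,0,-0.1,0,0,0],[1,0,0,-0.13,0,0,0],[1,0,0,-0.15,0,0,0],[1,0,0,-0.15,0,0,0]]}}

```text
clock: 17.12
position: [517.8, -182.4, 202.5]
ee_rot: [-0.501, 0.866, -0.001, 0.002]
contact_force: [-0.5, 1.0, -1.5]
gripper_width: 85.6
grasp_force: 0.0
```

```bash
python3 - <<'E'
from h import *
im=cam('wrist'); save(im,'w3.png')
im=cam('top')
for r in arm.look_for('top','spare')[:2]: print('box',np.round(r['box']),round(r['p'],2),np.round(atz(im,r['box'][:2],60)))
for r in arm.spot_point('top','spare')[:2]: print(np.round(r['centre']),round(r['p'],2),np.round(atz(im,r['centre'],0)))
save(im,'t3.png')
plan([415,250,200],185+18)
E
```

```text
box [125. 262.  29.  22.] 0.57 [430. 327.  60.]
[130. 260.] 0.82 [437. 332.   0.]
shift [-3.242e+02  3.031e+02 -1.000e-01] turn [  0.2   0.  -52.9]
```

View pics/w3.png

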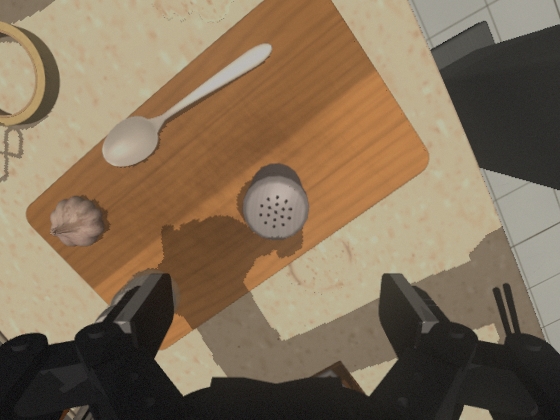

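The wrist view shows the emptied shaker standing upright on the board at (276,205), clear of the spoon. Next is the spare.

{"method": "servo_tool", "body": {"increments": [[1,-0.324,0.303,0,0,0,-53],[1,-0.324,0.303,0,0,0,-53],[1,-0.324,0.303,0,0,0,-53],[1,-0.324,0.303,0,0,0,-53],[1,-0.324,0.303,0,0,0,-53],[1,-0.324,0.303,0,0,0,-53],[1,-0.324,0.303,0,0,0,-53],[1,-0.324,0.303,0,0,0,-53],[1,-0.324,0.303,0,0,0,-53],[1,-0.324,0.303,0,0,0,-53],[1,-0.324,0.303,0,0,0,-53],[1,-0.324,0.303,0,0,0,-53]]}}

```text
clock: 18.82
position: [416.0, 248.8, 201.1]
ee_rot: [0.834, -0.552, 0.0, -0.0]
contact_force: [-0.6, 0.2, -0.1]
gripper_width: 85.4
grasp_force: 0.0
```

```bash
python3 - <<'E'
from h import *
s=arm.read_state(); im=cam('wrist'); save(im,'w4.png'); print(s['position'],np.abs(s['joint_vel']).max())
for r in arm.look_for('wrist','spare')[:2]: print('box',np.round(r['box']),round(r['p'],2),np.round(atz(im,r['box'][:2],95,s)))
for r in arm.spot_point('wrist','spare')[:2]: print(np.round(r['centre']),round(r['p'],2),np.round(atz(im,r['centre'],0,s)))
E
```

```text
[416.01219613 248.77152338 201.05492602] 0.0039298678102662144
box [218. 268.  62.  79.] 0.94 [440. 317.  95.]
[226. 249.] 0.74 [439. 338.   0.]
```

View pics/w4.png

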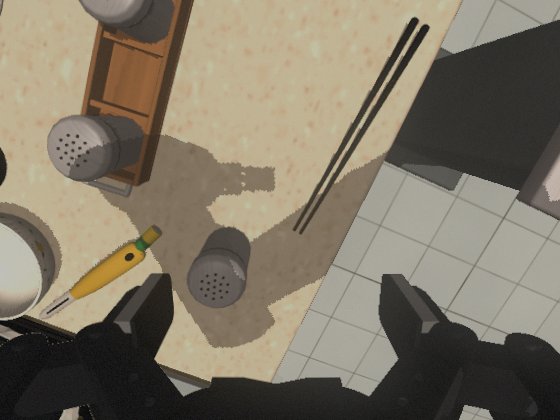

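The spare's hole pattern is at (215,288), and the emptied third pocket is visible at (130,75).

```bash
python3 - <<'E'
from h import *
s=arm.read_state(); im=cam('wrist')
p=atz(im,(215,288),95,s); print(p)
plan([p[0],p[1],130],203)
E
```

```text
[436.39565798 335.48062475  95.        ]
shift [-71.2 -52.7  71. ] turn [-0.   0.   0.1]
```

{"method": "servo_tool", "body": {"increments": [[1,-0.035,-0.026,0.03,0,0,0],[1,-0.071,-0.053,0.06,0,0,0],[1,-0.071,-0.053,0.071,0,0,0],[1,-0.071,-0.053,0.071,0,0,0],[1,-0.071,-0.053,0.11,0,0,0],[1,-0.071,-0.053,0.15,0,0,0],[1,-0.071,-0.053,0.165,0,0,0],[1,-0.071,-0.053,0.165,0,0,0],[1,-0.071,-0.053,0.165,0,0,0]]}}

```text
clock: 20.15
position: [437.6, 336.7, 37.8]
ee_rot: [0.834, -0.551, 0.0, -0.002]
contact_force: [-0.2, 0.3, 0.1]
gripper_width: 85.5
grasp_force: 0.0
```

{"method": "servo_tool", "body": {"increments": [[0.4,0,0,0,0,0,0],[0.4,0,0,0,0,0,0],[0.4,0,0,0,0,0,0],[0.4,0,0,0,0,0,0],[0.4,0,0,-0.02,0,0,0],[0.4,0,0,-0.06,0,0,0],[0.4,0,0,-0.1,0,0,0],[0.4,0,0,-0.12,0,0,0],[0.4,0,0,-0.125,0,0,0],[0.4,0,0,-0.125,0,0,0]]}}

```text
clock: 21.4
position: [435.9, 335.2, 160.0]
ee_rot: [0.834, -0.551, -0.0, 0.001]
contact_force: [0.1, -0.9, -2.8]
gripper_width: 50.3
grasp_force: 63.5
```

```bash
python3 - <<'E'
from h import *
plan([580.5,207,160],185); s=arm.read_state(); print(s['position'],s['contact_force'])
E
```

```text
shift [ 1.746e+02 -8.270e+01 -1.000e-01] turn [ 0.1 -0.  18.1]
[435.93887253 335.1962607  159.99875117] [ 0.0731241  -0.86076905 -2.75448669]
```

{"method": "servo_tool", "body": {"increments": [[0.4,0.02,-0.01,0,0,0,2],[0.4,0.06,-0.029,0,0,0,7],[0.4,0.1,-0.048,0,0,0,12],[0.4,0.14,-0.067,0,0,0,16],[0.4,0.165,-0.078,0,0,0,18],[0.4,0.1746,-0.0827,0,0,0,18],[0.4,0.1746,-0.0827,0,0,0,18],[0.4,0.1746,-0.0827,0,0,0,18],[0.4,0.1746,-0.0827,0,0,0,18]]}}

```text
clock: 22.52
position: [580.5, 208.4, 161.0]
ee_rot: [0.738, -0.674, -0.0, -0.0]
contact_force: [-1.0, 0.8, -2.8]
gripper_width: 50.4
grasp_force: 63.5
```

```bash
python3 - <<'E'
from h import *
s=arm.read_state(); im=cam('wrist'); save(im,'w5.png'); print(s['position']); plan([580.5,207,80],185)
E
```

```text
[580.52591272 208.37459526 161.02737015]
shift [ 1.3  0.2 81.1] turn [-0.   0.   0.2]
```

View pics/w5.png

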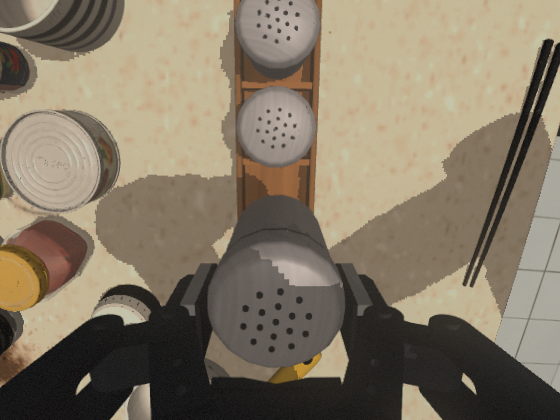

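The wrist view shows the spare held upright over the empty third pocket. The divider of pockets 2 and 3 is at (277,161), and the caddy side edges at that row are about (238,161) and (317,161). I'll check the pocket centre from these.

```bash
python3 - <<'E'
from h import *
s=arm.read_state(); im=cam('wrist')
for u in [(277,161),(238,161),(317,161),(277,85)]: print(atz(im,u,34,s).round(1))
l=atz(im,(277,161),34,s)[:2]; print('pocket3',l+30.5*np.array([-.089,.996]))
E
```

```text
[583.6 175.2  34. ]
[615.6 178.   34. ]
[550.7 172.2  34. ]
[589. 116.  34.]
pocket3 [580.86468235 205.54592896]
```

{"method": "servo_tool", "body": {"increments": [[0.4,0.0018,0,0.02,0,0,0],[0.4,0.0018,0,0.055,0,0,0],[0.4,0.0018,0,0.08,0,0,0],[0.4,0.0018,0,0.085,0,0,0],[0.4,0.0018,0,0.085,0,0,0],[0.4,0.0018,0,0.09,0,0,0],[0.4,0.0018,0,0.095,0,0,0],[0.4,0.0018,0,0.095,0,0,0]]}}

```text
clock: 23.62
position: [581.1, 205.6, 65.8]
ee_rot: [0.738, -0.675, -0.0, 0.0]
contact_force: [-0.2, -0.9, -3.9]
gripper_width: 50.1
grasp_force: 63.5
```

{"method": "servo_tool", "body": {"increments": [[0.4,-0.0006,0,0.006,0,0,0],[0.4,-0.0006,0,0.012,0,0,0],[0.4,-0.0006,0,0.018,0,0,0],[0.4,-0.0006,0,0.021,0,0,0],[0.4,-0.0006,0,0.021,0,0,0],[0.4,-0.0006,0,0.021,0,0,0]]}}

```text
clock: 24.38
position: [581.5, 206.5, 45.1]
ee_rot: [0.738, -0.675, 0.0, -0.0]
contact_force: [0.2, -0.3, -3.6]
gripper_width: 49.9
grasp_force: 63.5
```

{"method": "servo_tool", "body": {"increments": [[0.4,0,0,0.002,0,0,0],[0.4,0,0,0.002,0,0,0],[0.4,0,0,0.002,0,0,0]]}}

```text
clock: 24.75
position: [581.3, 206.4, 43.0]
ee_rot: [0.738, -0.675, 0.0, -0.0]
contact_force: [-1.2, 0.6, -2.8]
gripper_width: 50.6
grasp_force: 63.5
```

{"method": "servo_tool", "body": {"increments": [[0.4,0,0,0.001,0,0,0],[0.4,0,0,0.0015,0,0,0],[0.4,0,0,0.0015,0,0,0]]}}

```text
clock: 25.12
position: [581.5, 206.5, 42.4]
ee_rot: [0.738, -0.675, 0.0, -0.0]
contact_force: [-3.2, 0.5, 3.5]
gripper_width: 50.4
grasp_force: 64.1
```

{"method": "servo_tool", "body": {"increments": [[0.4,0,0,0.001,0,0,0],[0.4,0,0,0.001,0,0,0],[0.4,0,0,0.001,0,0,0]]}}

```text
clock: 25.5
position: [581.5, 206.5, 42.3]
ee_rot: [0.738, -0.675, 0.0, -0.0]
contact_force: [-4.0, -0.6, 8.4]
gripper_width: 50.5
grasp_force: 64.7
```

{"method": "servo_tool", "body": {"increments": [[1,0,0,0,0,0,0],[1,0,0,0,0,0,0],[1,0,0,0,0,0,0],[1,0,0,0,0,0,0],[1,0,0,-0.05,0,0,0],[1,0,0,-0.1,0,0,0],[1,0.1,0,-0.15,0,0,0],[1,0.12,0.04,-0.2,0,0,0],[1,0.12,0.04,-0.2,0,0,0],[1,0.12,0.04,-0.2,0,0,0]]}}

```text
clock: 26.75
position: [552.8, 82.1, 243.8]
ee_rot: [0.737, -0.676, 0.002, -0.003]
contact_force: [0.3, 0.2, -0.3]
gripper_width: 85.6
grasp_force: 0.0
```

```bash
python3 - <<'E'
from h import *
a=cam('side')['color'][:,:,::-1]; b=cam('wrist')['color'][:,:,::-1]
cv2.imwrite('pics/f.png',np.hstack([a[130:400,180:420],cv2.resize(b,(360,270))])); print(arm.read_state()['position'])
E
```

```text
[551.90396328  83.32699674 240.1773881 ]
```

View pics/f.png

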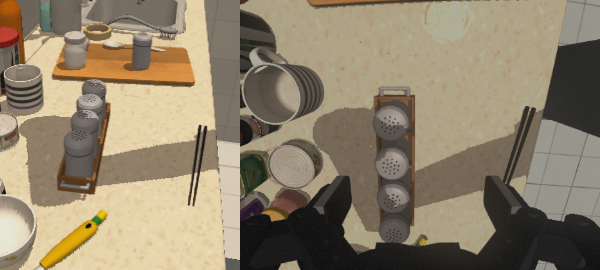

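The last picture shows four upright shakers seated in the caddy (right half, (390,120) down to (395,232)). The empty one stands on the board at (142,50), with the jar and spoon undisturbed.

```bash
python3 -c "
from bench import arm
print(arm.job_done())"
```

```text
the job is handed in; nothing more can be done
None
```

The nearly empty shaker (third from the right; about 1.5 N when lifted, against about 3 N for the two before it, the fourth not weighed) is on the chopping board, the full spare is in its pocket, and the job was handed in at about 27 s with the jar and spoon untouched.

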